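Separator sheet between two stacked heat sinks

TASK

Stack the loose heat sink on the one already in the black tray, with the long cardboard separator sheet lying flat between them. Take the long sheet out of the rack and first lay it down flat on the bench and let go; then take it again by its long edges, set it on the heat sink in the tray and let go; then set the loose heat sink on the sheet, right way up. Both should be centred on the lower heat sink and in line with it and set down, not dropped; do not shift the lower heat sink, and leave the short sheet, the power supply and the screwdriver alone.

Things in the scene. Friction and masses are not known exactly. Their poses are not given: they have to be found in the camera images.
- tray: Fixed low black plastic tray, 120 mm (its x) by 170 mm (its y); floor 10 mm above the bench, with a 5 mm wide rim up to 17 mm above the bench. Origin: centre of its underside, on the bench top. z up.
- lower_sink: Lower heat sink: loose finned aluminium block, 50 mm (x) by 110 mm (y) by 28 mm high (z), fins on top running along y, lying in the tray. Origin: centre of its underside. About 250 g.
- upper_sink: Loose heat sink, the same shape: 50 mm (x) by 110 mm (y) by 28 mm high (z), fins up along y, lying alone on the bench top to the left or right. Origin: centre of its underside. About 250 g.
- rack: Fixed grey rack, 120 mm (x) by 150 mm (y), base 8 mm thick, on the left or right of the bench. Two upright slots running along its y, at x = -35 and +35 mm, 10.5 mm wide, between 4 mm walls whose tops are 26 mm above the bench. Origin: centre of its underside. Each slot holds one sheet on edge; which slot holds which varies.
- sheet: Long separator sheet: stiff cardboard, 8 mm thick (its x) by 130 mm long (y) by 60 mm (z). Origin: centre of the sheet. It starts standing on a long edge in a rack slot, z up, its centre 38 mm and its top edge 68 mm above the bench; when it lies flat its x axis is vertical. About 60 g. Stood on the bench and leaning by more than about 15 degrees it tips over flat when let go.
- short_sheet: Short cardboard sheet, 8 mm (x) by 70 mm long (y) by 60 mm (z), standing in the other rack slot. Origin: its centre. Not to be used.
- psu: Black power supply box, 60 mm (x) by 100 mm (y) by 32 mm high, lying at the far side of the bench. Origin: centre of its underside. A bystander.
- driver: Screwdriver lying at the far side of the bench, along its x. Origin: underside of it. A bystander.
Not all that is in view belongs to the job. What is shaped like the upper_sink but red is not meant. What is shaped like the sheet but yellow is not meant.

How it is judged:
By the outcome, as a careful person would: the job done as asked, in the order asked, and still so for the second after the job is handed in, with the robot touching nothing.
It also fails if it takes over 70 s, if anything falls off the work surface, if the arm or the gripper's body presses on something with over 40 N, if the wrist force passes 120 N, or if a joint passes its speed limit or range.

ROBOT

A 7-joint arm with a two-finger parallel gripper is mounted at the origin on the work surface. World frame = base frame: x ahead of the robot, y to its left, z up, the work surface at z = 0. Lengths are in m, angles in rad, forces in N, time in s.
With the tool pointing down it reaches from about 0.375 to 0.925 m from the base axis. Payload 3.1 kg.
Tool frame: the origin (TCP) lies between the finger pads; the fingertips stand 19 mm ahead of it and the grasp point (between the pads) is the TCP; z points along the fingers, y is the line along which they close (so a half turn about z gives the same grasp; the last joint's range is limited). The gripper opens to 85 mm and grips with 20 to 120 N. Pads are 22 mm wide; open, the fingers measure 114 mm over their backs; the gripper's body (76 mm by 85 mm) begins 54 mm behind the grasp point. The pads swing forward as they close: fully open they stand 13 mm farther back than shut.
Start: joints at [-0.098, 0.383, 0.044, 1.598, -0.018, 1.161, -0.05], TCP at [0.65, 0, 0.25] pointing down, gripper open.
Joint ranges: [-2.61, 2.61], [-0.41, 2.15], [-1.48, 1.57], [0, 2.5], [-1.57, 4.71], [0.05, 1.97], [-2.85, 2.85]. Speed limits (rad/s): [2.79, 2.79, 3.14, 3.14, 3.14, 3.14, 3.14].

INTERFACE

Orientations are given as a unit quaternion [x, y, z, w].
In Python, from bench import move_ptp, movel, move_j, move_gripper, pause, inverse_kinematics, read_camera, camera_params, MotionError, sign_off, look_for, tip_of, read_time_s, read_qpos, read_joint_vel, read_effort, read_eef_pos, read_tcp_rot, read_ft_force, read_ft_torque, read_finger_gap, read_grasp_force gives the robot as it stands. Calls block until the motion is done:
- move_ptp(position, orientation): joint-space move of the TCP to a pose.
- movel(position, orientation=None, speed=0.15): straight line of the TCP; orientation=None keeps the orientation; speed is the mean speed in m/s.
- move_j(angles): joint-space move.
- move_gripper(opening, effort=None): finger opening in m; effort is the grip in N (None keeps the last); returns when the fingers have stopped.
- pause(seconds).
- inverse_kinematics(position, orientation): joint angles nearest the present ones, or None.
- read_camera(name): name is "scene" or "side" or "wrist"; returns the picture (400x640x3 uint8, red, green, blue); there is no depth.
- camera_params(name): a dict with "K" (3x3 intrinsics, pixels), "dist_coeffs" ([k1, k2, p1, p2, k3] as OpenCV has them; the pictures are not rectified), "camera_from_world" (4x4, takes a point from world to camera coordinates). Camera axes: x right, y down, z forward; pixel columns grow to the right and rows downward; lengths in m; the calibration is good to about 2 mm. A picture is of the moment at which its call begins: read the wrist's pose just before it. camera_params takes no time and is no camera call; for the wrist camera it gives the pose at the moment of the call.
A pose or a line that the arm cannot do raises MotionError and nothing moves.
- sign_off(): hands the job in; it is judged then, once.
Trained networks look in the newest picture that a camera, given by its name, has taken for a name from the list of things; names that differ only in an ending like _2 or _b are one class to them, and where a whole thing is asked for, a point or a joint stands for the part that bears it (a point fixed in the world has none). Each returns a list of dicts, best first, with "confidence" (0 to 1); they miss things now and then, are a little off and sometimes report something else, mostly with a low value. They report only what shows in the picture. A call takes as long as a camera call. They do not tell look-alikes from the thing itself.
- look_for(camera, name): "at" ([column, row] in pixels, amid what is visible of it).
- tip_of(camera, name): "at" ([column, row] in pixels: a listed point, or the origin of a listed thing).
Readings, each from a call of its own:
- read_time_s(): time.
- read_qpos(): joint angles.
- read_joint_vel(): joint speeds.
- read_effort(): joint torques, N m.
- read_eef_pos(): TCP position.
- read_tcp_rot(): TCP orientation.
- read_ft_force(): force on the tool from outside, world axes, zero at the start.
- read_ft_torque(): the same for the moment, N m.
- read_finger_gap(): finger opening in m.
- read_grasp_force(): force on a finger pad.
Only numpy, scipy, OpenCV 4.12 (cv2) and the standard library are available. Lean on these libraries where they do the work, as an engineer would, in place of code of your own. Each camera call takes 0.05 s, during which the arm holds its last target. There are 200 camera calls.

## Working session

There is one attempt and no reset: what is moved stays moved. The work goes in short steps, each a Python script; the robot and the scene stay as the last script left them, time stands still between calls to the robot, and variables do not carry over. Pictures are saved under pics/ and viewed, at most 10 in all, crops included, and the job is handed in when it is done.

```bash
ls; mkdir -p pics
python3 - <<'E'
from bench import *
import cv2,numpy as np
a=read_camera("scene")
r={}
for n in ["tray","lower_sink","upper_sink","rack","sheet","short_sheet","psu","driver"]:
    print(n,[(np.round(d["at"]).tolist(),round(d["confidence"],2)) for d in look_for("scene",n)][:4],[(np.round(d["at"]).tolist(),round(d["confidence"],2)) for d in tip_of("scene",n)][:4])
b=read_camera("side")
for n in ["tray","lower_sink","upper_sink","rack","sheet","short_sheet"]:
    print(n,[(np.round(d["at"]).tolist(),round(d["confidence"],2)) for d in look_for("side",n)][:4])
cv2.imwrite("pics/scene0.png",a[:,:,::-1]);cv2.imwrite("pics/side0.png",b[:,:,::-1])
for c in ("scene","side","wrist"):
    p=camera_params(c);print(c,p)
print(read_time_s())
E
```

```text
pics
tray [([302.0, 233.0], 0.59)] [([295.0, 227.0], 0.66)]
lower_sink [([292.0, 220.0], 0.58)] [([293.0, 222.0], 0.96)]
upper_sink [([411.0, 163.0], 0.91), ([466.0, 221.0], 0.89), ([420.0, 193.0], 0.59)] [([421.0, 196.0], 0.79), ([411.0, 169.0], 0.61)]
rack [([201.0, 249.0], 0.94)] [([195.0, 251.0], 0.89)]
sheet [([191.0, 228.0], 0.74), ([413.0, 252.0], 0.39)] [([192.0, 231.0], 0.91), ([189.0, 200.0], 0.7)]
short_sheet [([187.0, 249.0], 0.75), ([201.0, 251.0], 0.18)] [([188.0, 255.0], 0.78)]
psu [([416.0, 253.0], 0.83)] [([414.0, 254.0], 0.62)]
driver [([249.0, 318.0], 0.69)] [([246.0, 309.0], 0.84)]
tray [([343.0, 207.0], 0.95)]
lower_sink [([343.0, 190.0], 0.79), ([281.0, 130.0], 0.21)]
upper_sink [([195.0, 327.0], 0.89), ([276.0, 326.0], 0.79), ([336.0, 363.0], 0.64), ([360.0, 124.0], 0.4)]
rack [([343.0, 190.0], 0.63)]
sheet [([429.0, 145.0], 0.69), ([380.0, 133.0], 0.65)]
short_sheet []
scene {'K': array([[494.84266821,   0.        , 321.68969697],
       [  0.        , 494.84266821, 206.35117772],
       [  0.        ,   0.        ,   1.        ]]), 'dist_coeffs': array([-0.01
[... 768 characters left out ...]
  0.91594109],
       [ 0.        ,  0.        ,  0.        ,  1.        ]])}
wrist {'K': array([[279.48747226,   0.        , 311.79777665],
       [  0.        , 279.48747226, 200.04889295],
       [  0.        ,   0.        ,   1.        ]]), 'dist_coeffs': array([-0.04495175,  0.        ,  0.        ,  0.        ,  0.        ]), 'camera_from_world': array([[ 9.99999178e-01, -7.51510486e-05,  1.28007874e-03,
        -6.49550495e-01],
       [-4.67434096e-04, -9.50954198e-01,  3.09331366e-01,
        -3.99376446e-02],
       [ 1.19404968e-03, -3.09331710e-01, -9.50953452e-01,
         3.78212687e-01],
       [ 0.00000000e+00,  0.00000000e+00,  0.00000000e+00,
         1.00000000e+00]])}
1.2
```

View pics/scene0.png

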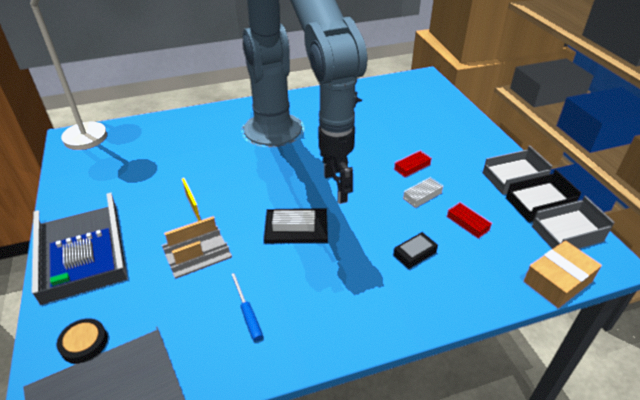

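View pics/side0.png

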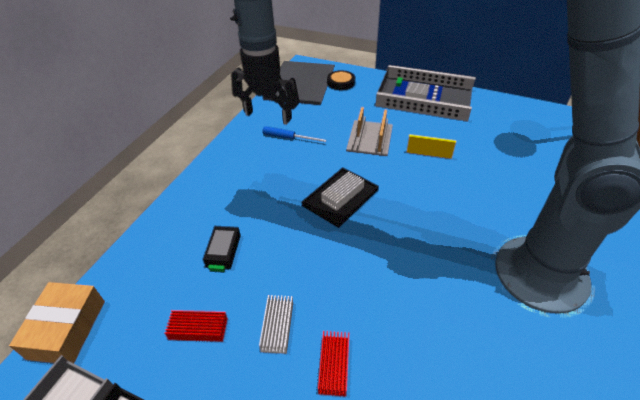

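Scene picture candidates:
- **Upper sink:** grey at (423,192); red look-alikes at (412,163) and (468,220); the lower sink in the tray is at (294,222).
- **Sheet:** the long one in the rack is at (191,228) and the short one at (187,250). The yellow look-alike is at (190,195).

By the description I choose the grey sink at (423,192) and the long sheet at (191,228). Next I look closer with the wrist camera.

```bash
cat > h.py <<'E'
from bench import *
import cv2,numpy as np
from scipy.spatial.transform import Rotation as R
def ray(cam,px,P=None):
    P=P or camera_params(cam); px=np.asarray(px,float).reshape(-1,1,2)
    u=cv2.undistortPoints(px,P["K"],P["dist_coeffs"])[:,0]
    T=P["camera_from_world"]; d=np.c_[u,np.ones(len(u))]@T[:3,:3]
    return -T[:3,:3].T@T[:3,3],d
def onplane(cam,px,z,P=None):
    c,d=ray(cam,px,P); return (c+d*((z-c[2])/d[:,2])[:,None])[:,:2]
def proj(cam,pts,P=None):
    P=P or camera_params(cam);T=P["camera_from_world"]
    return cv2.projectPoints(np.asarray(pts,float).reshape(-1,3),cv2.Rodrigues(T[:3,:3])[0],T[:3,3],P["K"],P["dist_coeffs"])[0][:,0]
def down(yaw): # tool z down, tool y axis (closing) at world angle yaw
    y=np.array([np.cos(yaw),np.sin(yaw),0]);z=np.array([0,0,-1.]);x=np.cross(y,z)
    return R.from_matrix(np.c_[x,y,z]).as_quat()
E
python3 - <<'E'
from h import *
q=read_tcp_rot();print(np.round(R.from_quat(q).as_matrix(),3),q)
for n,p,z in [("tray",[295,227],0),("lower",[293,215],.038),("upper",[423,190],.028),("rack",[197,251],.008),("long",[191,228],.05),("short",[187,250],.05),("yellow",[190,195],.03),("psu",[415,248],.032),("driver",[249,310],.01)]:
    print(n,onplane("scene",p,z).round(3))
L=[]
for k,(x,y) in {"rack":(.72,-.33),"tray":(.65,-.06),"sink":(.6,.27)}.items():
  for yaw in (np.pi/2,-np.pi/2):
    s=inverse_kinematics([x,y,.27],down(yaw)); print(k,yaw,None if s is None else np.round(s,2))
E
```

```text
[[-0.  1. -0.]
 [ 1.  0.  0.]
 [ 0. -0. -1.]] [ 7.07104640e-01  7.07108921e-01 -1.09181580e-05 -2.91812605e-05]
tray [[ 0.495 -0.059]]
lower [[ 0.486 -0.061]]
upper [[0.492 0.325]]
rack [[ 0.508 -0.326]]
long [[ 0.463 -0.328]]
short [[ 0.538 -0.347]]
yellow [[ 0.305 -0.315]]
psu [[0.695 0.2  ]]
driver [[ 0.734 -0.236]]
rack 1.5707963267948966 [ 0.44  0.65 -0.11  1.15  0.07  1.34  1.91]
rack -1.5707963267948966 [ 0.14  0.68  0.42  1.17 -0.26  1.35 -1.04]
tray 1.5707963267948966 [ 0.17  0.38 -0.19  1.56  0.07  1.21  1.54]
tray -1.5707963267948966 [-0.23  0.38  0.33  1.58 -0.13  1.2  -1.44]
sink 1.5707963267948966 [-0.25  0.4  -0.31  1.54  0.13  1.22  0.99]
sink -1.5707963267948966 [-0.63  0.38  0.18  1.56 -0.07  1.2  -2.  ]
```

Run:
```python
from h import *
import json
im=[];out={}
for k,(x,y) in {"sink":(.49,.35),"tray":(.49,-.03),"rack":(.50,-.30)}.items():
    move_ptp([x,y,.25],down(0)); pause(.2)
    P=camera_params("wrist");a=read_camera("wrist");cv2.imwrite(f"pics/w_{k}.png",a[:,:,::-1]);im.append(a)
    np.save(f"pics/T_{k}.npy",P["camera_from_world"])
    for n in {"sink":["upper_sink"],"tray":["tray","lower_sink"],"rack":["rack","sheet","short_sheet"]}[k]:
        print(k,n,[(np.round(d["at"]).tolist(),round(d["confidence"],2)) for d in look_for("wrist",n)][:3],[(np.round(d["at"]).tolist(),round(d["confidence"],2)) for d in tip_of("wrist",n)][:3])
m=np.vstack([cv2.resize(np.hstack(im[:2]),(800,250)),cv2.resize(im[2],(400,250),).repeat(1,0) if 0 else np.hstack([cv2.resize(im[2],(480,300)),np.zeros((300,320,3),np.uint8)])])
cv2.imwrite("pics/m1.png",m[:,:,::-1]);print(read_time_s())
```

```text
sink upper_sink [([207.0, 162.0], 0.84), ([427.0, 137.0], 0.84), ([307.0, 184.0], 0.74)] [([210.0, 162.0], 0.81), ([305.0, 184.0], 0.67), ([420.0, 139.0], 0.62)]
tray tray [([341.0, 187.0], 0.69)] [([314.0, 194.0], 0.39)]
tray lower_sink [([313.0, 199.0], 0.75)] [([312.0, 197.0], 0.93)]
rack rack [([317.0, 182.0], 0.57)] [([314.0, 189.0], 0.59)]
rack sheet [([285.0, 200.0], 0.67), ([171.0, 188.0], 0.55)] [([286.0, 201.0], 0.94), ([175.0, 189.0], 0.84)]
rack short_sheet [([344.0, 216.0], 0.86)] []
6.45
```

View pics/m1.png

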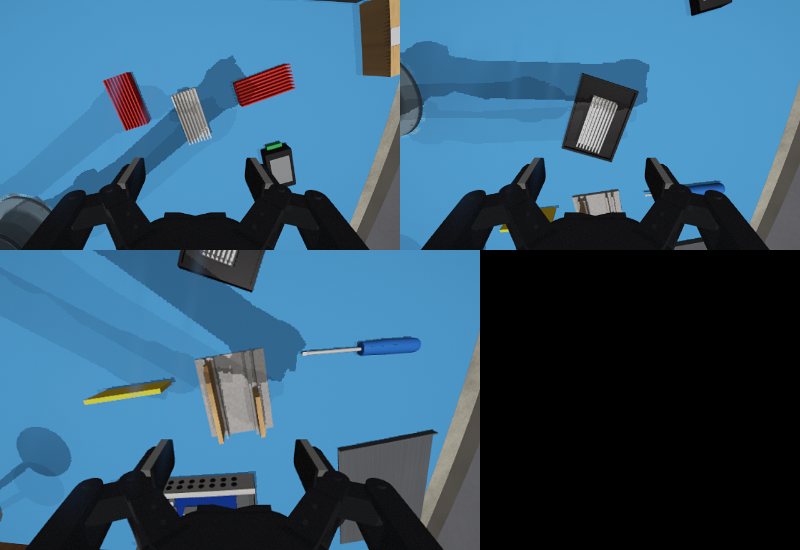

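Top left: the grey sink is between the two red ones, at about (305,184) in its full frame. Top right: the tray and lower sink are at (313,199). Bottom: in the rack, the long sheet is at (285,200) and the short one at (344,216), with the yellow one outside the rack. Now I fit box silhouettes to get the poses.

```bash
cat > fit.py <<'E'
from h import *
from scipy.optimize import minimize
def boxpts(x,y,yaw,sx,sy,z0,z1):
    c,s=np.cos(yaw),np.sin(yaw)
    return [(x+c*a-s*b,y+s*a+c*b,z) for a in(-sx/2,sx/2) for b in(-sy/2,sy/2) for z in(z0,z1)]
def sil(P,p,dim,S=4):
    m=np.zeros((400*S,640*S),np.uint8)
    h=cv2.convexHull(proj("",boxpts(*p,*dim),P).astype(np.float32))
    cv2.fillConvexPoly(m,np.round((h+.5)*S-.5).astype(int),1);return m>0
def fit(mask,P,p0,dim):
    S=4;M=np.kron(mask.astype(np.uint8),np.ones((S,S),np.uint8))>0
    def f(p):
        q=sil(P,p,dim);return -(q&M).sum()/(q|M).sum()
    best=None
    for y0 in p0[2]:
        v=np.array([p0[0],p0[1],y0]);simp=np.vstack([v,v+[.012,0,0],v+[0,.012,0],v+[0,0,.15]])
        r=minimize(f,v,method="Nelder-Mead",options=dict(initial_simplex=simp,xatol=1e-4,fatol=1e-5,maxiter=150))
        if best is None or r.fun<best.fun: best=r
    return best.x,-best.fun
def comp(m,at):
    m=cv2.morphologyEx(m.astype(np.uint8),cv2.MORPH_CLOSE,np.ones((5,5)))
    n,l,st,ce=cv2.connectedComponentsWithStats(m)
    ids=[i for i in range(1,n) if st[i,4]>80]
    i=min(ids,key=lambda i:np.hypot(*(ce[i]-at)));return l==i
E
cat > est.py <<'E'
from fit import *
def load(k):
    P=camera_params("wrist");P=dict(P,camera_from_world=np.load(f"pics/T_{k}.npy"));a=cv2.imread(f"pics/w_{k}.png")
    return P,a,cv2.cvtColor(a,cv2.COLOR_BGR2HSV).astype(int)
vis=[]
def do(n,k,mask,at,dim,yaws,z):
    P,a,h=load(k);m=comp(mask(h),np.array(at));xy=onplane("",at,z,P)[0]
    p,i=fit(m,P,(*xy,yaws),dim);print(n,p.round(4),"yaw deg",np.degrees(p[2]).round(1),"IoU",round(i,3),m.sum())
    o=a.copy();o[m]=o[m]//2+np.array([0,127,0],np.uint8)
    cv2.polylines(o,[np.round(cv2.convexHull(proj("",boxpts(*p,*dim),P).astype(np.float32))).astype(int)],True,(255,0,255),1)
    u,v=map(int,at);vis.append(cv2.resize(o[v-65:v+65,u-65:u+65],(260,260),interpolation=0));return p
grey=lambda h:(h[...,1]<60)&(h[...,2]>90)
Y=[-.5,-.25,0,.25,.5]
do("upper","sink",grey,(307,184),(.05,.11,0,.028),Y,.014)
do("lower","tray",grey,(313,199),(.05,.11,.01,.038),Y,.03)
dark=lambda h:(h[...,2]<95)&(h[...,1]<90)|grey(h)
do("tray","tray",dark,(320,188),(.12,.17,0,.017),Y,.01)
card=lambda h:(abs(h[...,0]-16)<7)&(h[...,1]>85)&(h[...,2]>70)
do("long","rack",card,(285,202),(.008,.13,.026,.068),[0,.15,.3],.05)
do("short","rack",card,(344,216),(.008,.07,.026,.068),[0,.15,.3],.05)
do("rack","rack",lambda h:((h[...,1]<70)&(h[...,2]>60))|card(h),(312,190),(.12,.15,0,.026),[0,.15,.3],.01)
cv2.imwrite("pics/fit.png",np.vstack([np.hstack(vis[:3]),np.hstack(vis[3:])]))
E
python3 est.py
```

```text
upper [0.4845 0.3302 0.3267] yaw deg 18.7 IoU 0.976 3353
lower [ 0.4926 -0.0622 -0.3353] yaw deg -19.2 IoU 0.978 3499
tray [ 0.4966 -0.057  -0.3018] yaw deg -17.3 IoU 0.974 10884
long [ 0.4688 -0.3281  0.179 ] yaw deg 10.3 IoU 0.767 993
short [ 0.5427 -0.3448  0.1835] yaw deg 10.5 IoU 0.812 448
rack [ 0.5019 -0.3281  0.1733] yaw deg 9.9 IoU 0.893 9455
```

View pics/fit.png

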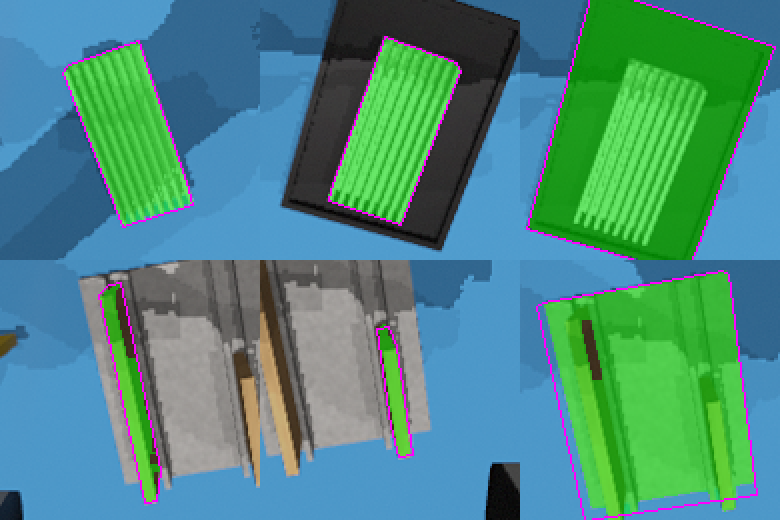

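The fits match the picture. The grey upper sink is at (0.4845, 0.330), the lower sink at (0.4926, -0.062) and the long sheet at (0.469, -0.328). Next I take the sheet from the rack.

Run:
```python
from h import *
th=np.radians(35)
def tilt(th):
    z=np.array([np.sin(th),0,-np.cos(th)]);y=np.array([np.cos(th),0,np.sin(th)])
    return R.from_matrix(np.c_[np.cross(y,z),y,z]).as_quat()
for p in ([.67,-.02,.15],[.67,-.02,.04],[.63,-.02,.10]): print(np.round(inverse_kinematics(p,tilt(th)),2))
q=down(.179)
move_gripper(.04,30); move_ptp([.4688,-.3281,.13],q); movel([.4688,-.3281,.054],speed=.08)
print("F",read_ft_force())
move_gripper(0,30); print(read_finger_gap(),read_grasp_force(),read_ft_force(),read_eef_pos())
movel([.4688,-.3281,.16],speed=.08); print(read_finger_gap(),read_ft_force())
a=read_camera("side");cv2.imwrite("pics/side1.png",cv2.resize(a[80:230,200:480],(840,450))[:,:800,::-1]);print(read_time_s())
```

```text
[-0.21  0.31  0.19  2.09 -0.2   0.14  0.14]
[ 0.97  1.05 -1.25  2.06  1.9   0.8  -1.34]
[ 1.01  0.76 -1.25  2.15  1.69  0.64 -1.34]
F [-0.65208417  0.06694407 -0.0170407 ]
0.007505712155135772 32.40648865699768 [ 0.17491556 -0.5909394   2.51254062] [ 0.46931387 -0.32836064  0.05462603]
0.007333867410689134 [ 0.13037823 -0.19482799  0.38044884]
10.5417
```

View pics/side1.png

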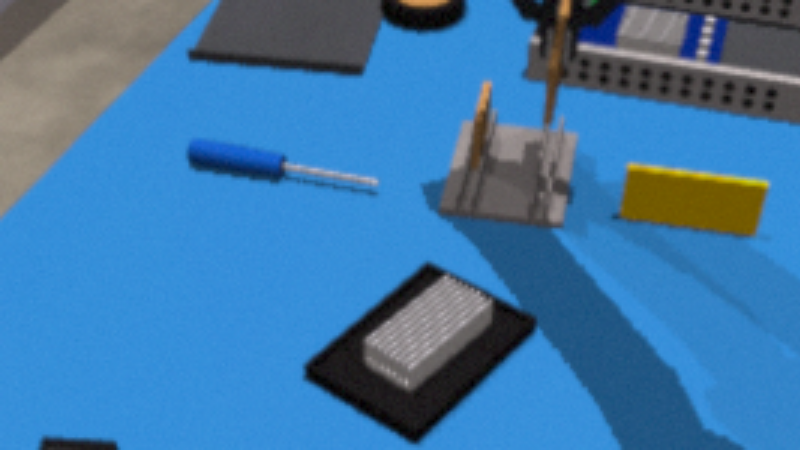

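The side view shows the long sheet held clear above the left slot, with the short sheet still in the rack. Joint 6 gets near its limit with an outward tilt, so I check other tilts.

```bash
cat >> h.py <<'E'
def tilt(th,yaw=0): # th>0: tool z swings toward +closing axis
    h=np.array([np.cos(yaw),np.sin(yaw),0]);u=np.array([0,0,1.])
    z=np.sin(th)*h-np.cos(th)*u;y=np.cos(th)*h+np.sin(th)*u
    return R.from_matrix(np.c_[np.cross(y,z),y,z]).as_quat()
E
python3 - <<'E'
from h import *
print(np.round(read_qpos(),2))
for x in (.62,.66,.70):
  for th in (-25,-35,25,30):
    print(x,th,[np.round(s,2).tolist() if s is not None else None for s in (inverse_kinematics([x,-.02,z],tilt(np.radians(th))) for z in (.12,.04))])
E
```

```text
[ 0.27  0.35  0.32  1.88 -0.13  0.94  0.83]
0.62 -25 [[-0.18, 0.73, 0.22, 1.44, -0.14, 1.43, 0.07], [-0.16, 0.82, 0.19, 1.46, -0.14, 1.32, 0.07]]
0.62 -35 [[-0.17, 0.84, 0.23, 1.3, -0.15, 1.63, 0.08], [-0.15, 0.93, 0.2, 1.31, -0.15, 1.53, 0.08]]
0.62 25 [[-0.22, 0.31, 0.19, 2.1, -0.13, 0.3, 0.07], [-0.18, 0.46, 0.16, 2.12, -0.34, 0.14, 0.27]]
0.62 30 [[-0.24, 0.29, 0.21, 2.16, -0.21, 0.17, 0.14], [0.99, 0.96, -1.25, 2.13, 1.74, 0.78, -1.29]]
0.66 -25 [[-0.16, 0.8, 0.22, 1.31, -0.15, 1.49, 0.07], [-0.15, 0.89, 0.19, 1.33, -0.15, 1.38, 0.07]]
0.66 -35 [[-0.15, 0.91, 0.23, 1.16, -0.15, 1.7, 0.08], [-0.14, 1.0, 0.2, 1.17, -0.15, 1.6, 0.07]]
0.66 25 [[-0.21, 0.37, 0.2, 2.01, -0.16, 0.33, 0.1], [-0.18, 0.51, 0.17, 2.03, -0.33, 0.18, 0.25]]
0.66 30 [[-0.22, 0.35, 0.2, 2.07, -0.23, 0.2, 0.16], [-0.25, 0.51, 0.24, 2.09, -1.21, 0.09, 1.12]]
0.7 -25 [[-0.15, 0.87, 0.22, 1.17, -0.15, 1.55, 0.07], [-0.13, 0.96, 0.19, 1.19, -0.15, 1.44, 0.07]]
0.7 -35 [[-0.13, 1.0, 0.23, 1.01, -0.16, 1.77, 0.07], [-0.12, 1.08, 0.2, 1.02, -0.16, 1.67, 0.06]]
0.7 25 [[-0.21, 0.43, 0.2, 1.91, -0.19, 0.37, 0.12], [-0.18, 0.57, 0.17, 1.93, -0.32, 0.22, 0.24]]
0.7 30 [[-0.21, 0.42, 0.2, 1.98, -0.24, 0.24, 0.17], [-0.14, 0.55, 0.12, 1.99, -0.42, 0.09, 0.36]]
```

Run:
```python
from h import *
th=np.radians(-35);q=tilt(th);zt=R.from_quat(q).as_matrix()[:,2]
p=np.array([.67,-.02,.10])
movel([.4688,-.3281,.20]); move_ptp([.62,-.1,.2],down(.05)); move_ptp(p,q); movel(p+[0,0,-.054],speed=.08); pause(.2)
f0=read_ft_force();z=.046
while z>.032:
    z-=.001; movel([p[0],p[1],z],speed=.02); f=read_ft_force()-f0
    if f[2]>1.5: break
print("touch",z,f,read_finger_gap())
move_gripper(.022); pause(.2); e=read_eef_pos(); print(e,read_ft_force()-f0)
movel(e-zt*.08,speed=.06); pause(.5)
move_ptp([.66,.06,.25],down(0)); pause(.3)
P=camera_params("wrist");a=read_camera("wrist");cv2.imwrite("pics/w_flat.png",a[:,:,::-1]);np.save("pics/T_flat.npy",P["camera_from_world"])
print([(np.round(d["at"]).tolist(),round(d["confidence"],2)) for d in look_for("wrist","sheet")]);print(read_time_s())
```

```text
touch 0.039999999999999994 [ 0.40592724 -1.38581021  1.56727108] 0.007826688451711547
[ 0.66995574 -0.02000229  0.03991626] [-0.15017545 -0.80825019 -0.27249145]
[([320.0, 219.0], 0.77)]
18.8083
```

View pics/w_flat.png

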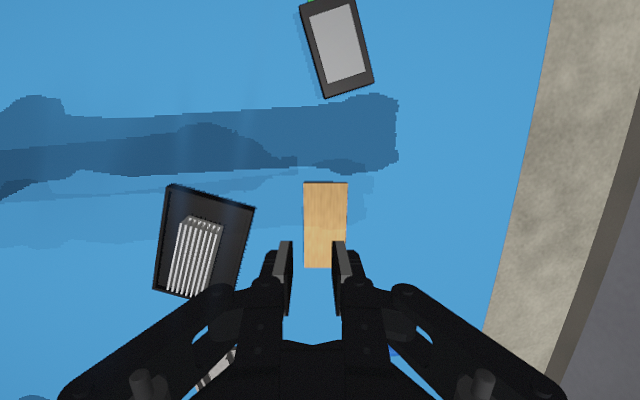

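The sheet lies flat at about (325,225). A finger hides part of it, so I take one cleaner view, fit it, and then regrasp it by the long edges.

Run:
```python
from fit import *
move_ptp([.67,-.04,.25],down(0)); move_gripper(.074,30); pause(.1)
P=camera_params("wrist");a=read_camera("wrist")[:,:,::-1].copy();h=cv2.cvtColor(a,cv2.COLOR_BGR2HSV).astype(int)
d=look_for("wrist","sheet");at=d[0]["at"];print(at,d[0]["confidence"])
m=comp((abs(h[...,0]-16)<9)&(h[...,1]>50)&(h[...,2]>60),np.array(at))
xy=onplane("",at,.008,P)[0];p,i=fit(m,P,(*xy,[-.1,.1]),(.06,.13,0,.008));print(p,i,m.sum())
assert i>.93
np.save("pics/flat.npy",p);q=down(p[2])
move_ptp([p[0],p[1],.09],q);movel([p[0],p[1],.034],speed=.1);pause(.15)
f0=read_ft_force();z=.034
while z>.008:
    z-=.001;movel([p[0],p[1],z],speed=.03);f=read_ft_force()-f0
    if f[2]>1.5:break
print("touch",z,f)
movel([p[0],p[1],z+.0045],speed=.05)
move_gripper(.058,30);pause(.1)
print(read_finger_gap(),read_grasp_force(),read_ft_force()-f0,read_eef_pos(),read_time_s())
```

```text
[317.5, 149.9] 0.85
[ 0.67689803 -0.02218754  0.00289028] 0.9732596108992124 4435
touch 0.009999999999999981 [-0.37939319  0.70205745  1.54174905]
0.05893162612163374 33.43994736671448 [-0.961298    0.57792645  2.54672794] [ 0.67719711 -0.02224027  0.01479415] 28.2083
```

```bash
python3 - <<'E'
from h import *
e=read_eef_pos();S=[.4926,-.0622,-.3353]
movel([e[0],e[1],.12]);print("gap",read_finger_gap())
q=down(S[2]);move_ptp([S[0],S[1],.12],q);movel([S[0],S[1],.058],speed=.08);pause(.15)
f0=read_ft_force();z=.058
while z>.048:
    z-=.001;movel([S[0],S[1],z],speed=.03);f=read_ft_force()-f0
    if f[2]>1.2:break
print("touch",z,f,read_finger_gap())
move_gripper(.074);pause(.1);movel([S[0],S[1],.13],speed=.15)
move_ptp([.49,-.05,.25],down(0));pause(.1)
P=camera_params("wrist");a=read_camera("wrist");cv2.imwrite("pics/w_placed.png",a[:,:,::-1]);np.save("pics/T_placed.npy",P["camera_from_world"]);print(read_time_s())
E
cat > chk.py <<'E'
from fit import *
P=dict(camera_params("wrist"),camera_from_world=np.load("pics/T_placed.npy"));a=cv2.imread("pics/w_placed.png");h=cv2.cvtColor(a,cv2.COLOR_BGR2HSV).astype(int)
at=proj("",[.4926,-.0622,.046],P)[0]
m=comp((abs(h[...,0]-16)<9)&(h[...,1]>50)&(h[...,2]>60),at)
print(fit(m,P,(.4926,-.0622,[-.33]),(.06,.13,.038,.046)),m.sum())
u,v=map(int,at);cv2.imwrite("pics/c1.png",cv2.resize(a[max(v-90,0):v+90,u-90:u+90],(540,540)))
E
python3 chk.py
```

```text
gap 0.05884095180423215
touch 0.052 [-1.63277578 -0.20706523  6.98954208] 0.05896792020955397
34.1833
(array([ 0.49244699, -0.06133624, -0.33031058]), np.float64(0.981817118118528)) 5302
```

View pics/c1.png

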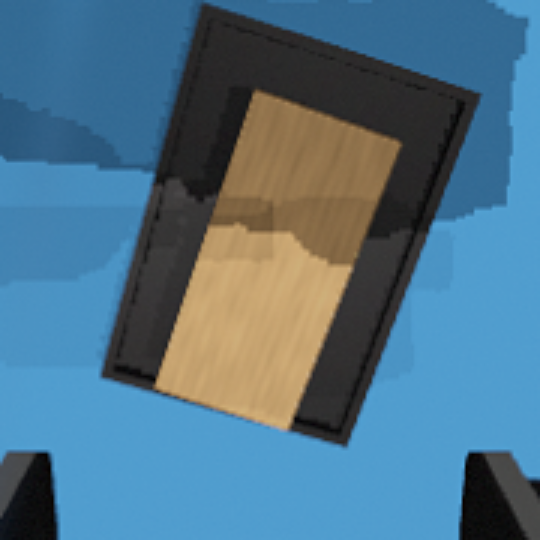

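The sheet lies flat on the lower sink and centred, within 1 mm and 0.3° of the sink pose. Next is the upper sink.

Run:
```python
from h import *
S=[.4925,-.062,-.3353];U=[.4845,.3302,.3267]
move_ptp([U[0],U[1],.12],down(U[2]));move_gripper(.066,45);movel([U[0],U[1],.025],speed=.1)
f0=read_ft_force();move_gripper(.045,45);pause(.1);e=read_eef_pos()
print(read_finger_gap(),read_grasp_force(),read_ft_force()-f0,e)
movel([U[0],U[1],.15],speed=.12);print(read_finger_gap(),read_ft_force())
assert read_finger_gap()>.046
move_ptp([S[0],S[1],.15],down(S[2]));movel([S[0],S[1],.077],speed=.1);pause(.2)
f0=read_ft_force();z=.077
while z>.067:
    z-=.001;movel([S[0],S[1],z],speed=.03);f=read_ft_force()-f0
    if f[2]>1.2:break
print("touch",z,f,read_finger_gap())
move_gripper(.066);pause(.1);movel([S[0],S[1],.15],speed=.15)
move_ptp([.49,-.05,.26],down(0));pause(.1)
P=camera_params("wrist");a=read_camera("wrist");s=read_camera("side");np.save("pics/T_placed.npy",P["camera_from_world"]);cv2.imwrite("pics/w_placed.png",a[:,:,::-1])
from fit import *
h=cv2.cvtColor(a,cv2.COLOR_RGB2HSV).astype(int);at=proj("",[.4926,-.0622,.07],P)[0]
m=comp((h[...,1]<60)&(h[...,2]>90),at);print(fit(m,P,(.4926,-.0622,[-.33]),(.05,.11,.046,.074)),m.sum())
c=(abs(h[...,0]-16)<9)&(h[...,1]>50)&(h[...,2]>60);mm=comp(c|m,at);print("sheet+sink",mm.sum())
u,v=map(int,at);x=cv2.resize(a[max(v-90,0):v+90,u-90:u+90],(400,400));y=cv2.resize(s[130:250,280:400],(400,400));cv2.imwrite("pics/c2.png",np.hstack([x,y])[:,:,::-1]);print(read_time_s())
```

```text
0.04884394190700316 50.16890823841095 [-0.58064472  0.08797895  6.32316458] [0.48534672 0.33081704 0.02620842]
0.04897474183916431 [-0.65008364 -0.31024904 -3.88217437]
touch 0.076 [ 1.16342827 -0.40612252  1.57457668] 0.04895281358267658
(array([ 0.49138435, -0.06257229, -0.33742881]), np.float64(0.9763400029209873)) 4221
sheet+sink 5122
43.1583
```

View pics/c2.png

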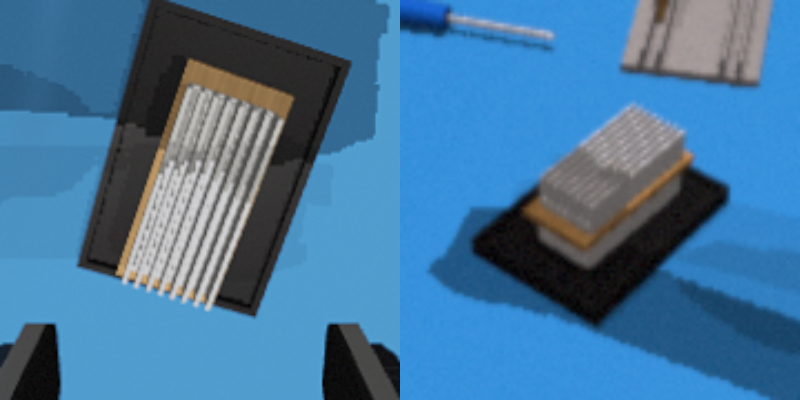

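Run:
```python
from fit import *
P=dict(camera_params("wrist"),camera_from_world=np.load("pics/T_placed.npy"));a=cv2.imread("pics/w_placed.png");h=cv2.cvtColor(a,cv2.COLOR_BGR2HSV).astype(int)
at=proj("",[.4926,-.0622,.06],P)[0]
g=(h[...,1]<60)&(h[...,2]>90);c=(abs(h[...,0]-16)<9)&(h[...,1]>50)&(h[...,2]>60)
M=comp(g|c,at);S=4;Mk=np.kron(M.astype(np.uint8),np.ones((S,S),np.uint8))>0
sk=comp(g,at)
p1,i1=fit(sk,P,(.4914,-.0626,[-.337]),(.05,.11,.046,.074))
up=sil(P,p1,(.05,.11,.046,.074))
f=lambda p:-((q:=(sil(P,p,(.06,.13,.038,.046))|up))&Mk).sum()/(q|Mk).sum()
v=np.array([.4924,-.0613,-.33]);r=minimize(f,v,method="Nelder-Mead",options=dict(initial_simplex=np.vstack([v,v+[.006,0,0],v+[0,.006,0],v+[0,0,.05]]),xatol=1e-4,fatol=1e-5))
print("sink",p1,i1,"sheet",r.x,-r.fun)
for zz in (.046,.050): print(zz,fit(sk,P,(.4914,-.0626,[-.337]),(.05,.11,zz,zz+.028)))
o=cv2.resize(a,None,fx=4,fy=4,interpolation=cv2.INTER_NEAREST)
for p,d,col in((p1,(.05,.11,.046,.074),(255,0,255)),(r.x,(.06,.13,.038,.046),(0,255,0)),((.4926,-.0622,-.3353),(.06,.13,.038,.046),(0,0,255))):
    cv2.polylines(o,[np.round(4*cv2.convexHull(proj("",boxpts(*p,*d),P).astype(np.float32))+2).astype(int)],True,col,1)
u,w=(at*4).astype(int);cv2.imwrite("pics/c3.png",o[max(w-290,0):w+290,u-290:u+290])
```

```text
sink [ 0.49142081 -0.06241727 -0.33708611] 0.9765111455198808 sheet [ 0.49252769 -0.06162576 -0.33633177] 0.9803734479926567
0.046 (array([ 0.49142081, -0.06241727, -0.33708611]), np.float64(0.9765111455198808))
0.05 (array([ 0.49137464, -0.06177839, -0.33732911]), np.float64(0.9671478275871984))
```

View pics/c3.png

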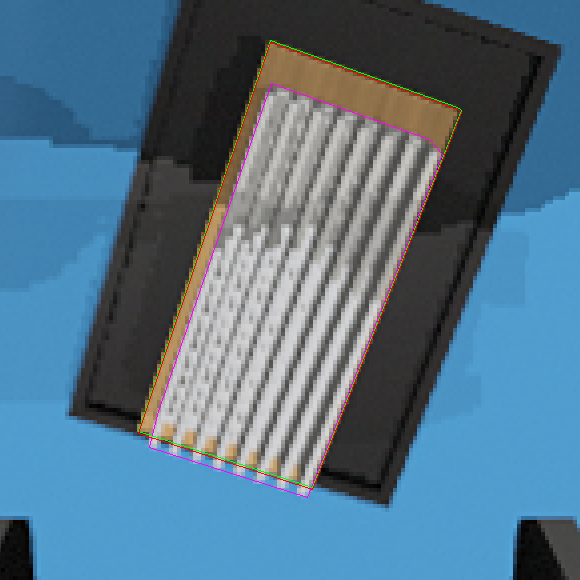

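The overlay shows the sheet and upper sink within about 1 mm and 0.2° of the lower sink's pose, resting flat with the fins up. I hand it in.

```bash
python3 -c "
from bench import *
print(read_time_s(),sign_off())"
```

```text
the job is handed in; nothing more can be done
43.1583 None
```

The job is handed in at 43 s: the long sheet lies flat on the lower heat sink and the loose one sits on it fins up, both within about 1 mm and 0.3° of centre, though the upper sink registered contact about 4 mm above the expected height when set down, so it may have dropped slightly.

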